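Fire the cups: load the shuttle kiln, set programme 6, key on

ROBOT

A 6-joint arm with a two-finger parallel gripper is mounted at the origin on the work surface. World frame = base frame: x ahead of the robot, y to its left, z up, the work surface at z = 0. Lengths are in m, angles in rad, forces in N, time in s.
With the tool pointing down it reaches from about 0.275 to 0.825 m from the base axis. Payload 5.2 kg.
Tool frame: the origin (TCP) lies on the centre line of the jaws, within the pads' length; the fingertips stand 8 mm ahead of it and the grasp point (between the pads) lies 11 mm behind it (manip.finger_overhang is the distance from the TCP to the fingertips, in m); z points along the fingers, x is the direction in which the jaws open and shut, and the axes are right-handed (so a half turn about z gives the same grasp; the last joint's range is limited). The gripper opens to 93 mm and grips with 3 to 60 N. Pads are 15 mm wide; open, the fingers measure 128 mm over their backs; the gripper's body (75 mm by 188 mm) begins 65 mm behind the grasp point.
Start: joints at [1.014, 0.259, 1.535, -0, 1.348, -0.203], TCP at [0.191, 0.516, 0.227] pointing down, gripper open.
Joint ranges: [-3.14, 3.14], [-0.91, 2.08], [0.19, 2.58], [-1.22, 4.36], [0.22, 2.71], [-3.12, 3.12]. Speed limits (rad/s): [2.57, 2.57, 3.14, 3.14, 3.14, 3.14].

INTERFACE

Orientations are given as a unit quaternion [w, x, y, z].
In Python, from cell import manip gives the robot as it stands. Calls block until the motion is done:
- manip.goto(position, orientation): joint-space move of the TCP to a pose.
- manip.line_to(position, v=0.15, attitude=None, until_force=None): straight line of the TCP; attitude=None keeps the orientation; v is the mean speed in m/s. With until_force (N) it stops when the force on the tool has changed by that much, and returns True; else False.
- manip.move_j(angles): joint-space move.
- manip.command_gripper(opening, effort=None): finger opening in m; effort is the grip in N (None keeps the last); returns when the fingers have stopped.
- manip.hold(seconds).
- manip.ik(position, orientation): joint angles nearest the present ones, or None.
- manip.read_state(): the state.
- manip.read_camera(name): name is "side" or "top" or "wrist"; returns the picture (420x560x3 uint8, red, green, blue); there is no depth.
- manip.get_calibration(name): a dict with "K" (3x3 intrinsics, pixels), "R" (3x3) and "t" (3): a world point X has camera coordinates R X + t. Camera axes: x right, y down, z forward; pixel columns grow to the right and rows downward; lengths in m; the calibration is good to about 2 mm. A picture is of the moment at which its call begins: read the wrist's pose just before it. get_calibration takes no time and is no camera call; for the wrist camera it gives the pose at the moment of the call.
A pose or a line that the arm cannot do raises manip.IKError and nothing moves.
- manip.finish_job(): hands the job in, once; it reports no verdict.
The state is a dict: "time_s": time; "qpos": joint angles; "qvel": joint speeds; "tau": joint torques, N m; "tool_pos": TCP position; "ee_rot": TCP orientation; "contact_force": force on the tool from outside, world axes, zero at the start; "moment": the same for the moment, N m; "grip_width": finger opening in m.
Only numpy, scipy, OpenCV 4.12 (cv2) and the standard library are available. Lean on these libraries where they do the work, as an engineer would, in place of code of your own. Each camera call takes 0.05 s, during which the arm holds its last target. There are 200 camera calls.

TASK

Load every cup that stands on the ware board onto the hearth of the small shuttle kiln, upright as they are, and push the hearth car fully home so the kiln is shut. Roll the programme wheel on the console to digit 6. With the kiln loaded, shut and set, put the key from the wooden rest fully into the key switch and turn it clockwise as far as it goes to start the firing; leave the key in the switch, and do not disturb the brush, the sponge or the bowl.

Things in the scene. Friction and masses are not known exactly. Their poses are not given: they have to be found in the camera images.
- cup0: An off-white bisque cup standing mouth down, a plain tapered solid of revolution: 50 mm across at the bottom, 43 mm at 46 mm up, with a small 33 mm foot on top, 52 mm tall in all, about 90 g. Origin: centre of its underside; z up. All cups are alike; two to four are present and stand in a row on the ware board, which is 14 mm thick.
- cup1: An off-white bisque cup standing mouth down, a plain tapered solid of revolution: 50 mm across at the bottom, 43 mm at 46 mm up, with a small 33 mm foot on top, 52 mm tall in all, about 90 g. Origin: centre of its underside; z up. All cups are alike; two to four are present and stand in a row on the ware board, which is 14 mm thick.
- cup2: An off-white bisque cup standing mouth down, a plain tapered solid of revolution: 50 mm across at the bottom, 43 mm at 46 mm up, with a small 33 mm foot on top, 52 mm tall in all, about 90 g. Origin: centre of its underside; z up. All cups are alike; two to four are present and stand in a row on the ware board, which is 14 mm thick.
- cup3: An off-white bisque cup standing mouth down, a plain tapered solid of revolution: 50 mm across at the bottom, 43 mm at 46 mm up, with a small 33 mm foot on top, 52 mm tall in all, about 90 g. Origin: centre of its underside; z up. All cups are alike; two to four are present and stand in a row on the ware board, which is 14 mm thick.
- kiln: Low aluminium-cased bench shuttle kiln, fixed. Origin: on the bench below the hearth's centre when the car is fully out; x points from the car into the chamber (away from the robot at yaw 0), z up. The chamber's case (302 mm wide, top 201 mm above the bench) begins 115 mm beyond the origin along x and is 280 mm long; mouth 232 mm wide, 75 mm high above the hearth.
- hearth_car (a joint): Slide of the hearth car in m: 0 fully out, 0.225 fully home with the door shut against the chamber; it grows as the car is pushed along the kiln's +x. It starts nearly out (0 to 0.012). Moving it takes about 3 N (more if fast); it stays where it is left.
- hearth (a point): Centre of the hearth slab's upper surface, 70 mm above the bench, moving with the car; axes as the kiln's. The flat white slab is 222 mm (x) by 220 mm (y). The door rides on the car at its -x end: it rises to 148 mm above the bench, inner face 112 mm from this point.
- car_handle (a point): Middle of the round bar handle (12 mm thick, 140 mm long along the kiln's y) on the outside of the car's door, 112 mm above the bench; its centre line is 30 mm out from the door's outer face (178 mm from the hearth's centre on the -x side). Push the bar or the door's steel face towards +x.
- console: The grey kiln control console, a box 240 mm (x) by 160 mm (y), fixed to the bench; its flat top is 100 mm above the bench. Origin: centre of its underside; x points to its far side (away from the robot at yaw 0), z up. On its top, on the middle line, are the programme wheel (60 mm from the centre on the -x side) and the key switch (65 mm on the +x side).
- wheel_top (a point): Top of the programme wheel's drum (radius 32 mm, 24 mm wide, axis along the console's y), 114 mm above the bench; here the set digit is read, between two black index lines on the panel. Axes as the console's. Ten black ridges, bars 6 mm thick along y, stand 9 mm proud of the drum between the ten digits; with a digit on top, the nearest two ridges are 12 mm before and behind this point.
- prog_wheel (a joint): Wheel angle in rad: digit d is on top at d x 0.6283 (6: 3.770). Pushing ridges at the top along the console's +x rolls it up, one digit per ridge pitch (24 mm of travel); along -x rolls it down. A sprung detent snaps it to the nearest digit; leaving a detent takes about 4 N at a ridge. It stops at 0 and 9 and starts on 1, 2 or 3.
- key_switch (a joint): Angle of the key switch in rad: 0 off (it starts within 0.08 of it), 1.22 fully on, clockwise seen from above. It stays where it is left; turning takes about 0.06 N m.
- key_slot (a point): Centre of the mouth of the slot, on top of the round brass barrel of the key switch (45 mm across), 128 mm above the bench; turns with the barrel, z up. The slot is 10 mm (along its x) by 16 mm (along its y) with a small chamfer and 26 mm deep; at 0 its axes are the console's.
- key: The key, upright in its rest, 50 g. Origin: bottom end of its blade; z up. Blade 8 mm (x) by 14 mm (y), 24 mm long, its last 6 mm narrower; a shoulder 12 by 22 mm that stops on the slot's rim; a black bow 12 mm thick (x), 32 mm wide (y), from 29 to 63 mm above the origin. Fully in the switch its origin is 24 mm below the slot's mouth. Fits either way round, with 0.15 rad of play.
- key_rest: The wooden block 60 by 60 mm, 40 mm high, fixed, in whose loose slot the key stands 24 mm deep. Origin: centre of its underside.
- ware_board: The wooden ware board, 460 mm (x) by 140 mm (y) and 14 mm thick, fixed. Origin: centre of its underside. The cups stand in a row along its x, about 78 mm apart.
- brush: Bystander: a paint brush lying on the bench.
- sponge: Bystander: a yellowish sponge, 75 by 50 by 26 mm.
- bowl: Bystander: a small terracotta bowl, 56 mm across, 26 mm high, on the far end of the ware board. It is not a cup and stays there.

How it is judged:
By the outcome, as a careful person would: the job done as asked, in the order asked, and still so for the second after the job is handed in, with the robot touching nothing.
Of cup0, cup1, cup2, cup3 only 2 to 4 are there at a start; the rules pass over those that are not, and their reading is None.
At some moment in a run one of cup0, cup1, cup2, cup3 may be knocked a few centimetres aside while the robot is not near it.
It also fails if it takes over 210 s, if anything falls off the work surface, if the arm or the gripper's body presses on something with over 40 N, if the wrist force passes 120 N, or if a joint passes its speed limit or range.

## Working session

There is one attempt and no reset: what is moved stays moved. The work goes in short steps, each a Python script; the robot and the scene stay as the last script left them, time stands still between calls to the robot, and variables do not carry over. Pictures are saved under pics/ and viewed, about 12 in all and at most 16, crops included, and the job is handed in when it is done.

```bash
mkdir -p pics; ls
python3 - <<'E'
from cell import manip
import cv2
for n in ("top","side","wrist"):
    c=manip.get_calibration(n); print(n,c["K"].round(1).tolist(),c["R"].round(3).tolist(),c["t"].round(3).tolist())
    im=manip.read_camera(n); cv2.imwrite(f"pics/{n}0.png",im[:,:,::-1])
s=manip.read_state(); print(s)
E
```

```text
pics
top [[456.5, 0.0, 285.1], [0.0, 456.5, 207.8], [0.0, 0.0, 1.0]] [[0.03, -0.999, -0.022], [-0.983, -0.025, -0.183], [0.183, 0.027, -0.983]] [0.001, 0.561, 1.226]
side [[387.7, 0.0, 282.4], [0.0, 387.7, 210.5], [0.0, 0.0, 1.0]] [[0.913, -0.408, -0.001], [-0.276, -0.616, -0.738], [0.301, 0.674, -0.675]] [-0.495, 0.224, 1.118]
wrist [[322.8, 0.0, 279.8], [0.0, 322.8, 205.5], [0.0, 0.0, 1.0]] [[0.345, 0.938, -0.002], [0.901, -0.331, 0.279], [0.261, -0.099, -0.96]] [-0.548, -0.033, 0.391]
{'time_s': 0.15, 'qpos': array([ 1.01418303e+00,  2.59192391e-01,  1.53577596e+00,  7.83059186e-06,
        1.34798758e+00, -2.02777488e-01]), 'qvel': array([-0.00050685, -0.00144925, -0.00239983, -0.00085126,  0.00027233,
       -0.00132673]), 'tau': array([ 1.98021873e-03, -4.37650180e+01, -2.84230542e+01,  7.20318547e-02,
        3.79719632e-02, -7.48878915e-05]), 'tool_pos': array([0.19033462, 0.51561444, 0.226022  ]), 'ee_rot': array([ 2.65510456e-04,  8.20517987e-01,  5.71620301e-01, -6.27813206e-04]), 'contact_force': array([-0.16960883, -0.05253067, -0.06162852]), 'moment': array([-0.02734428,  0.02946256, -0.04159798]), 'grip_width': 0.09309252560676627}
```

View pics/top0.png

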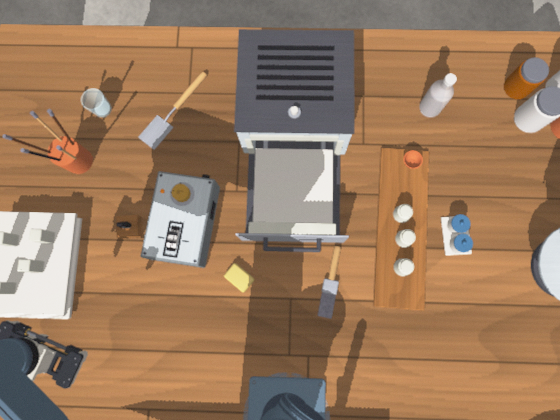

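View pics/side0.png

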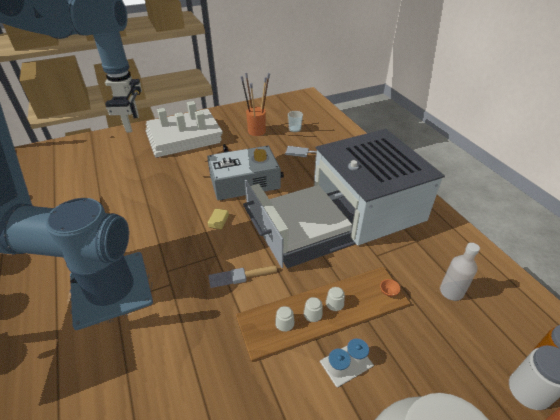

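Run:
```python
import cv2
im=cv2.imread("pics/top0.png")
a=cv2.resize(im[160:280,100:250],None,fx=5,fy=5,interpolation=cv2.INTER_CUBIC); cv2.imwrite("pics/c1.png",a)
a=cv2.resize(im[120:320,230:440],None,fx=3,fy=3,interpolation=cv2.INTER_CUBIC); cv2.imwrite("pics/c2.png",a)
```

```text
(no output)
```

View pics/c1.png

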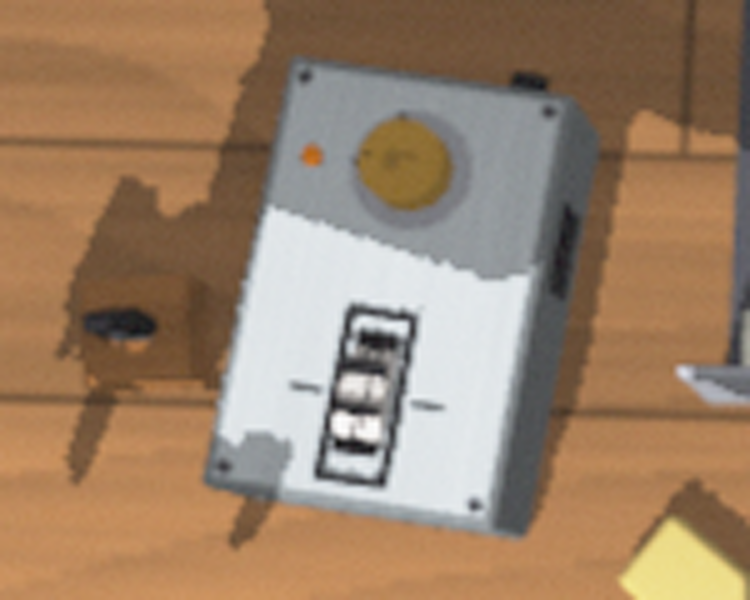

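View pics/c2.png

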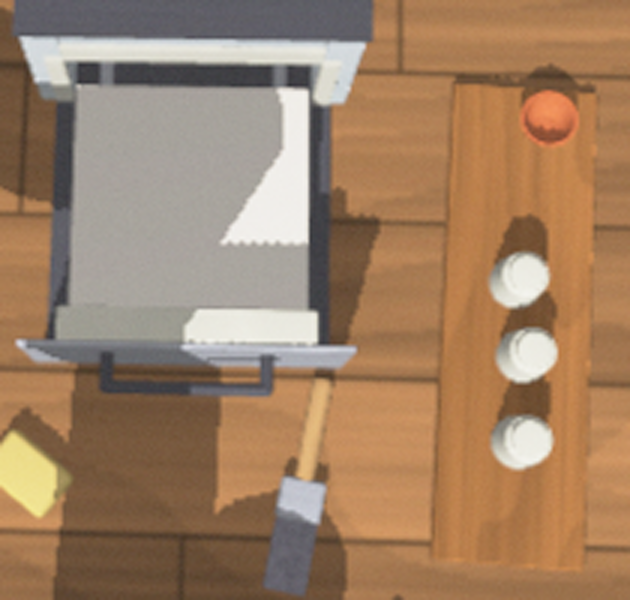

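```bash
cat > h.py <<'E'
from cell import manip
import numpy as np, cv2
from scipy.spatial.transform import Rotation as Rn
def ray(cal,uv,z):
    K,R,t=(np.array(cal[k]) for k in "KRt")
    d=R.T@np.linalg.inv(K)@np.array([uv[0],uv[1],1.]); c=-R.T@t
    return c+d*(z-c[2])/d[2]
def proj(cal,X):
    K,R,t=(np.array(cal[k]) for k in "KRt")
    p=K@(R@np.asarray(X,float)+t); return p[:2]/p[2]
def down(yaw):  # tool z down, tool x at heading yaw in world
    q=(Rn.from_euler('z',yaw)*Rn.from_euler('x',np.pi)).as_quat(); return [q[3],q[0],q[1],q[2]]
def snap(n,f):
    cal=manip.get_calibration(n); im=manip.read_camera(n)
    cv2.imwrite(f"pics/{f}.png",im[:,:,::-1]); np.savez(f"pics/{f}.npz",**{k:np.array(cal[k]) for k in "KRt"}); return cal,im
def pos(): return np.array(manip.read_state()["tool_pos"])
E
python3 - <<'E'
from h import *
c=manip.get_calibration("top")
def q(n,l,z):
    for x in l: print(n,ray(c,x,z).round(4))
q("console",[(100+a/5,160+b/5) for a,b in [(295,62),(572,100),(493,525),(207,483)]],.1)
q("barrel",[(181,192.6)],.128); q("keybow",[(124,225)],.079); 
w=manip.get_calibration("wrist"); R,t=np.array(w["R"]),np.array(w["t"]); C=-R.T@t
s=manip.read_state(); Q=s["ee_rot"]; RT=Rn.from_quat([*Q[1:],Q[0]]).as_matrix()
print("cam in tool",RT.T@(C-s["tool_pos"]), "axis in tool",RT.T@R.T@[0,0,1])
c2=lambda a,b:(230+a/3,120+b/3)
q("cup foot",[c2(525,268),c2(530,345),c2(527,432)],.066)
q("board",[c2(457,80),c2(597,90),c2(583,568),c2(433,556)],.014)
q("hearth far corners",[c2(77,88),c2(308,88)],.07)
q("door top",[c2(18,345),c2(355,350)],.148)
q("handle",[c2(105,387),c2(270,391)],.112)
q("bowl",[c2(550,115)],.04);q("brush",[c2(322,380),c2(285,590)],.0); q("sponge",[c2(a,b) for a,b in [(10,435),(70,480),(40,515),(-15,470)]],.026)
q("case front",[c2(20,40),c2(372,38)],.201)
E
```

```text
console [0.642 0.365 0.1  ]
console [0.6243 0.211  0.1   ]
console [0.3926 0.2394 0.1   ]
console [0.4104 0.3934 0.1   ]
barrel [0.5808 0.2928 0.128 ]
keybow [0.4967 0.4561 0.079 ]
cam in tool [-0.00076079 -0.07750963 -0.15716299] axis in tool [-5.32194860e-04  2.79097465e-01  9.60262632e-01]
cup foot [ 0.5624 -0.3132  0.066 ]
cup foot [ 0.4915 -0.3164  0.066 ]
cup foot [ 0.4129 -0.3122  0.066 ]
board [ 0.7582 -0.2627  0.014 ]
board [ 0.751  -0.3988  0.014 ]
board [ 0.2938 -0.3733  0.014 ]
board [ 0.3005 -0.2365  0.014 ]
hearth far corners [0.7236 0.1047 0.07  ]
hearth far corners [ 0.7285 -0.1127  0.07  ]
door top [0.469 0.138 0.148]
door top [ 0.4724 -0.1489  0.148 ]
handle [0.4385 0.0648 0.112 ]
handle [ 0.439  -0.0793  0.112 ]
bowl [ 0.7166 -0.3458  0.04  ]
brush [ 0.4613 -0.1344  0.    ]
brush [ 0.2652 -0.1019  0.    ]
sponge [0.3993 0.1576 0.026 ]
sponge [0.3595 0.0999 0.026 ]
sponge [0.3269 0.1262 0.026 ]
sponge [0.3664 0.1793 0.026 ]
case front [0.7231 0.142  0.201 ]
case front [ 0.7313 -0.1561  0.201 ]
```

Run:
```python
from h import *
manip.goto([0.52,0.36,0.22],down(-0.12)); manip.hold(.3)
cal,im=snap("wrist","w1"); print(manip.read_state()["time_s"],pos())
e=cv2.resize(im[:,:,::-1],None,fx=1.42,fy=1.42,interpolation=cv2.INTER_CUBIC); cv2.imwrite("pics/w1b.png",e)
```

```text
1.8667 [0.51948158 0.36058581 0.22018449]
```

View pics/w1b.png

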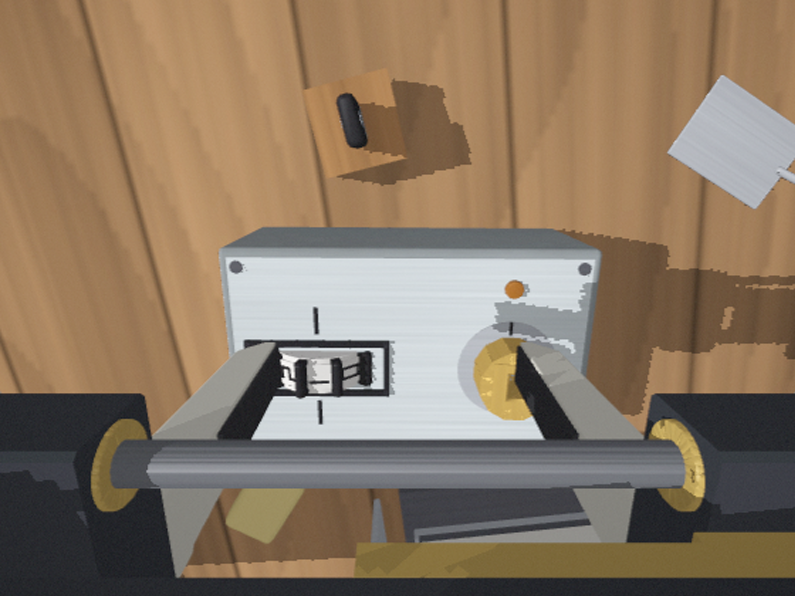

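Run:
```python
from h import *
c=dict(np.load("pics/w1.npz"))
def q(n,l,z):
    P=[ray(c,(a/1.42,b/1.42),z) for a,b in l]; print(n,[p[:2].round(4).tolist() for p in P]); return P
P=q("edge",[(222,249),(600,250)],.1); d=P[1]-P[0]; print("yaw",np.arctan2(d[1],d[0]),np.hypot(*d[:2]))
print("centre",(P[0]+P[1])[:2]/2+.08*np.array([d[1],-d[0]])/np.hypot(*d[:2]))
q("idx",[(316,307),(316,333),(319.5,402),(321.5,424)],.1)
q("frame",[(243,341),(390,341),(390,396)],.1)
P=q("bow ends",[(345,94),(357,147)],.077)
d=P[0]-P[1];print("key y ang",np.arctan2(d[1],d[0])-np.pi/2, (P[0]+P[1])/2)
P=q("rest",[(305,89),(388,69),(408,158),(328,178)],.04); print(sum(P)/4)
q("barrel L/bot",[(473,378),(514,420),(514,338)],.128)
im=cv2.imread("pics/w1.png")
a=cv2.resize(im[40:115,205:290],None,fx=5,fy=5,interpolation=cv2.INTER_CUBIC)
b=cv2.resize(im[235:290,165:275],None,fx=6,fy=6,interpolation=cv2.INTER_CUBIC)
o=np.zeros((600,800,3),np.uint8); 
a=cv2.resize(a,(300,265)); o[:265,:300]=a; b=cv2.resize(b,(660,330)); o[270:600,:660]=b; cv2.imwrite("pics/w1z.png",o)
```

```text
edge [[0.4153, 0.3966], [0.6457, 0.3689]]
yaw -0.11995304649830958 0.23202863871485457
centre [0.52095236 0.30332907]
idx [[0.4664, 0.3529], [0.4635, 0.3355], [0.4575, 0.2858], [0.4561, 0.2689]]
frame [[0.4154, 0.3355], [0.5104, 0.3243], [0.5055, 0.2847]]
bow ends [[0.5013, 0.478], [0.5042, 0.4468]]
key y ang 0.0924665197952026 [0.50275251 0.46240464 0.077     ]
rest [[0.4715, 0.4893], [0.529, 0.495], [0.536, 0.4364], [0.4776, 0.4295]]
[0.50350985 0.46257831 0.04      ]
barrel L/bot [[0.5587, 0.3062], [0.5818, 0.2747], [0.5843, 0.3291]]
```

View pics/w1z.png

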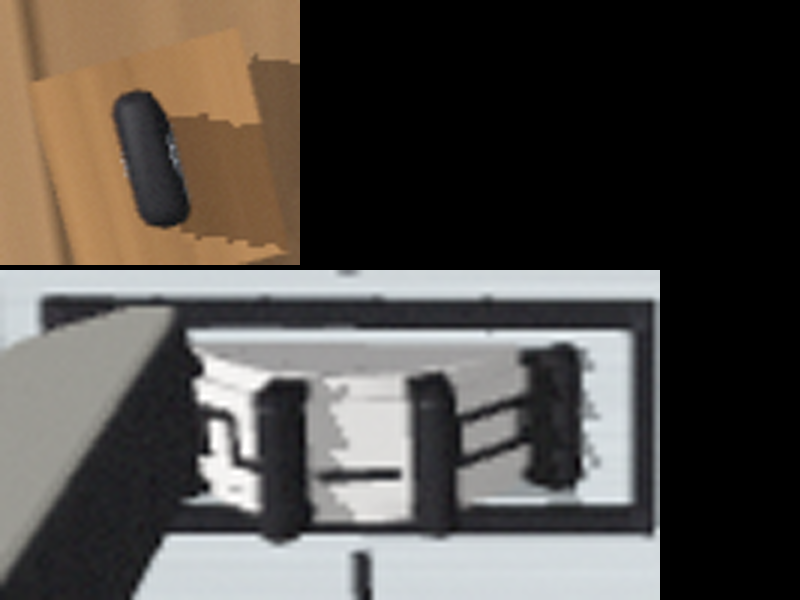

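```bash
cat >> h.py <<'E'
def hullc(cal,xy,z0):
    th=np.linspace(0,2*np.pi,40); pts=[]
    for r,h in ((.025,0),(.0215,.046),(.0165,.046),(.0165,.052)):
        pts+= [proj(cal,[xy[0]+r*np.cos(t),xy[1]+r*np.sin(t),z0+h]) for t in th]
    H=cv2.convexHull(np.array(pts,np.float32)); m=cv2.moments(H); return np.array([m["m10"],m["m01"]])/m["m00"]
def cups(z0=.014):
    cal=manip.get_calibration("top"); im=manip.read_camera("top"); out=[]
    hsv=cv2.cvtColor(im,cv2.COLOR_RGB2HSV)
    m=((hsv[...,1]<70)&(hsv[...,2]>100)).astype(np.uint8)
    roi=np.zeros_like(m); roi[165:310,362:440]=1; m*=roi
    n,_,st,ce=cv2.connectedComponentsWithStats(m)
    for i in range(1,n):
        if st[i,4]<100: continue
        xy=ray(cal,ce[i],z0+.03)[:2]
        for _ in range(4): xy=xy+(ray(cal,ce[i],z0+.03)-ray(cal,hullc(cal,xy,z0),z0+.03))[:2]
        out.append((xy,st[i,4]))
    return sorted(out,key=lambda o:o[0][0])
def pick_place(xy,dst,yawp=np.pi/2,yawd=np.pi/2):
    manip.command_gripper(.085)
    manip.goto([*xy,.16],down(yawp)); manip.line_to([*xy,.034],v=.12)
    manip.command_gripper(.03,effort=15); w=manip.read_state()["grip_width"]; print("grip",w)
    if w<.038: return False
    manip.line_to([*xy,.21],v=.2)
    manip.line_to([*dst,.21],v=.25,attitude=down(yawd))
    manip.line_to([*dst,.115],v=.15)
    t=manip.line_to([*dst,.0885],v=.03,until_force=4); print("touch",t,pos())
    manip.command_gripper(.066); manip.line_to([*dst,.21],v=.2); return True
E
python3 - <<'E'
from h import *
for o in cups(): print(o)
E
```

```text
(array([ 0.4080222 , -0.31440435]), np.int32(291))
(array([ 0.48811102, -0.32045237]), np.int32(295))
(array([ 0.5589006 , -0.31451919]), np.int32(292))
```

Run:
```python
from h import *
manip.line_to([.5,.33,.32],v=.2)
manip.goto([.5,-.3,.3],down(np.pi/2))
for d in [(.635,-.008)]:
    c=cups(); print(c)
    if len(c): print(pick_place(c[-1][0],d))
snap("top","t1"); print(manip.read_state()["time_s"])
print(cups())
im=cv2.imread("pics/t1.png"); cv2.imwrite("pics/t1z.png",cv2.resize(im[110:310,230:440],None,fx=3,fy=3))
```

```text
[(array([ 0.31198743, -0.38381787]), np.int32(131)), (array([ 0.41566325, -0.30208331]), np.int32(2083))]
grip 0.04614235988724256
touch True [ 0.63470142 -0.007877    0.09019036]
True
13.6083
[(array([ 0.48861834, -0.3205782 ]), np.int32(292)), (array([ 0.5589006 , -0.31451919]), np.int32(292))]
```

View pics/t1z.png

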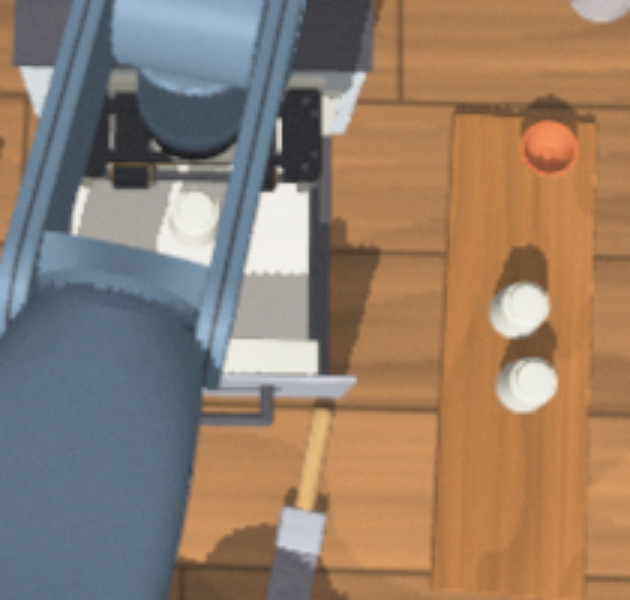

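The first cup is upright on the hearth and two remain on the board, undisturbed, at about crop pixels (520,308) and (527,383). The arm blocked my earlier detection, so from now on I'll detect only from this clear pose.

Run:
```python
from h import *
for d in [(.56,-.065),(.56,.055)]:
    c=[o for o in cups() if 230<o[1]<350]; print(c)
    if not c: break
    if not pick_place(c[0][0],d): break
    manip.line_to([.60,.0,.26],v=.25)
print(cups())
manip.line_to([.42,.12,.3],v=.25)
snap("top","t2"); snap("wrist","w2"); print(manip.read_state()["time_s"],cups())
im=cv2.imread("pics/t2.png"); cv2.imwrite("pics/t2z.png",cv2.resize(im[110:310,230:440],None,fx=3,fy=3))
```

```text
[(array([ 0.48844529, -0.3204724 ]), np.int32(291)), (array([ 0.5589006 , -0.31451919]), np.int32(292))]
grip 0.04659401130338978
touch True [ 0.55963674 -0.06486867  0.08997304]
[(array([ 0.55899955, -0.31455904]), np.int32(292))]
grip 0.0470444948605138
touch True [0.55965345 0.05503639 0.08993629]
[]
34.0583 []
```

View pics/t2z.png

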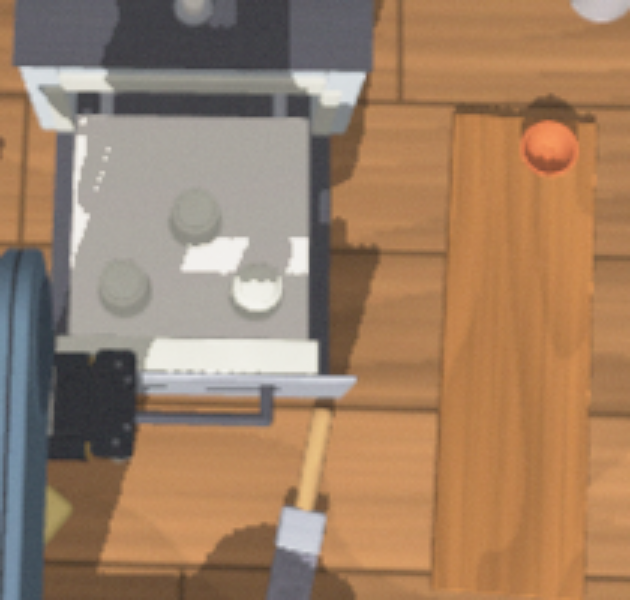

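All three cups stand upright on the hearth, at about crop pixels (195,215), (123,287) and (256,287). The board is clear except for the bowl. Next I push the car home.

Run:
```python
from h import *
manip.command_gripper(0.0,effort=10)
manip.goto([.385,-.012,.25],down(np.pi/2)); manip.line_to([.385,-.012,.108],v=.15)
f=lambda x:[x,-.012+.023*(x-.385),.108]
print(manip.line_to(f(.62),v=.07,until_force=14),pos(),manip.read_state()["contact_force"])
print(manip.line_to(f(.69),v=.025,until_force=14),pos(),manip.read_state()["contact_force"])
p=pos(); manip.line_to([p[0]-.04,p[1],.108],v=.1)
cal=manip.get_calibration("top"); manip.line_to([.5,p[1],.3],v=.25); manip.line_to([.42,.2,.32],v=.25)
snap("top","t3"); print(manip.read_state()["time_s"])
im=cv2.imread("pics/t3.png"); cv2.imwrite("pics/t3z.png",cv2.resize(im[30:230,200:400],None,fx=3,fy=3))
```

```text
False [ 0.61995042 -0.00652922  0.10804241] [-1.8453233  -1.02642447 -1.48104634]
True [ 0.65010986 -0.00600624  0.10736868] [ 0.15784309 -0.17630425 -0.66122794]
44.5583
```

View pics/t3z.png

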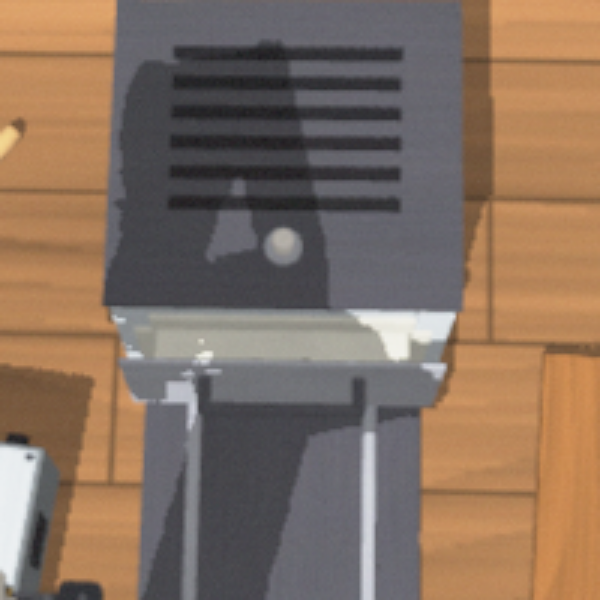

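Run:
```python
from h import *
c=manip.get_calibration("top")
for im,e in (("t2",[(233,110+375/3),(348,110+375/3)]),("t3",[(200+120/3,30+360/3),(200+447/3,30+362/3)])):
    print(im,[ray(c,p,.148).round(4) for p in e])
    
# second, firmer push
f=lambda x:[x,-.012+.023*(x-.385),.108]
manip.line_to([.5,.1,.3],v=.25); manip.line_to([.58,-.007,.2],v=.25); manip.line_to(f(.61),v=.15)
print(manip.line_to(f(.69),v=.03,until_force=22),pos())
p=pos(); manip.line_to([p[0]-.04,p[1],.108],v=.1); manip.line_to([.5,p[1],.3],v=.25)
print(manip.read_state()["time_s"])
```

```text
t2 [array([0.4688, 0.1457, 0.148 ]), array([ 0.4767, -0.148 ,  0.148 ])]
t3 [array([0.6959, 0.1385, 0.148 ]), array([ 0.7006, -0.1497,  0.148 ])]
True [ 0.65015457 -0.00581949  0.10731225]
49.9083
```

```bash
cat >> h.py <<'E'
CY=-.12; CX=np.array([np.cos(CY),np.sin(CY)]); W=np.array([.461,.3105])
def wp(s,z): return [*(W+s*CX),z]
def wheel_push(zt=.117,end=.001):
    z=zt+manip.finger_overhang
    manip.line_to(wp(-.028,z+.03),v=.15); manip.line_to(wp(-.028,z),v=.1)
    r=manip.line_to(wp(end,z),v=.04,until_force=25); print("push",r,pos().round(4),manip.read_state()["contact_force"].round(2))
    manip.line_to(wp(end,z+.03),v=.1)
E
python3 - <<'E'
from h import *
manip.goto(wp(-.028,.25),down(np.pi/2+CY))
wheel_push()
manip.line_to(wp(-.03,.22),v=.15); manip.hold(.2)
cal,im=snap("wrist","w3"); print(proj(cal,[*W,.114]),proj(cal,[*(W+.125*CX),.128]),manip.read_state()["time_s"])
cv2.imwrite("pics/w3b.png",cv2.resize(im[:,:,::-1],None,fx=1.42,fy=1.42,interpolation=cv2.INTER_CUBIC))
E
```

```text
push False [0.4608 0.3105 0.1246] [-5.76  2.02  1.46]
[281.33636068 240.74604661] [281.08978746 370.45793625] 54.6
```

View pics/w3b.png

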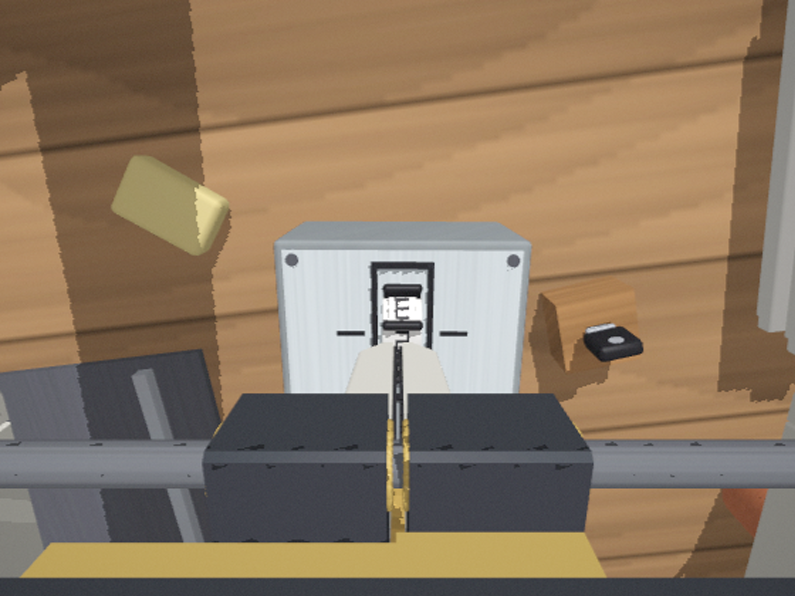

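Run:
```python
from h import *
for i in range(4): wheel_push(end=.002)
manip.line_to(wp(-.05,.25),v=.2)
manip.goto([*(W+.03*CX+.10*np.array([-CX[1],CX[0]])),.2],down(CY)); manip.command_gripper(.085); manip.hold(.2)
cal,im=snap("wrist","w4"); print(proj(cal,[*W,.114]),manip.read_state()["time_s"])
cv2.imwrite("pics/w4b.png",cv2.resize(im[:,:,::-1],None,fx=1.42,fy=1.42,interpolation=cv2.INTER_CUBIC))
```

```text
push True [0.4385 0.3132 0.1253] [ 0.4  -0.32 -0.07]
push True [0.4388 0.3131 0.1252] [ 0.25  0.48 -0.43]
push False [0.4611 0.3106 0.1249] [-7.96  2.37  4.2 ]
push False [0.4611 0.3106 0.1248] [-8.34  1.84  3.96]
[245.36509302 321.62158554] 66.4167
```

View pics/w4b.png

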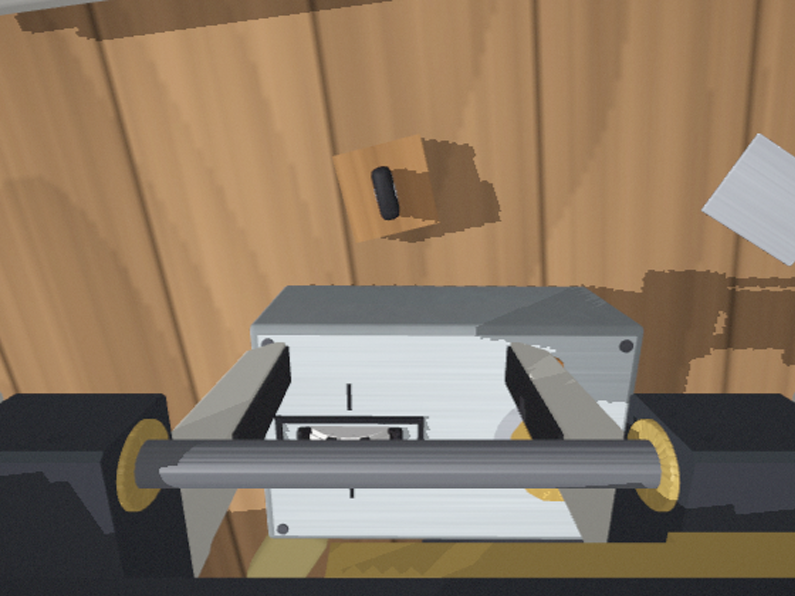

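Run:
```python
from h import *
manip.goto([*(W+.0*CX+.03*np.array([-CX[1],CX[0]])),.22],down(CY)); manip.hold(.2)
cal,im=snap("wrist","w5"); u=proj(cal,[*W,.114]); print(u,manip.read_state()["time_s"])
u=u.astype(int); a=im[u[1]-60:u[1]+45,u[0]-70:u[0]+70,::-1]
cv2.imwrite("pics/w5b.png",cv2.resize(a,None,fx=5.5,fy=5.5,interpolation=cv2.INTER_CUBIC))
```

```text
[279.36302323 239.5501913 ] 67.075
```

View pics/w5b.png

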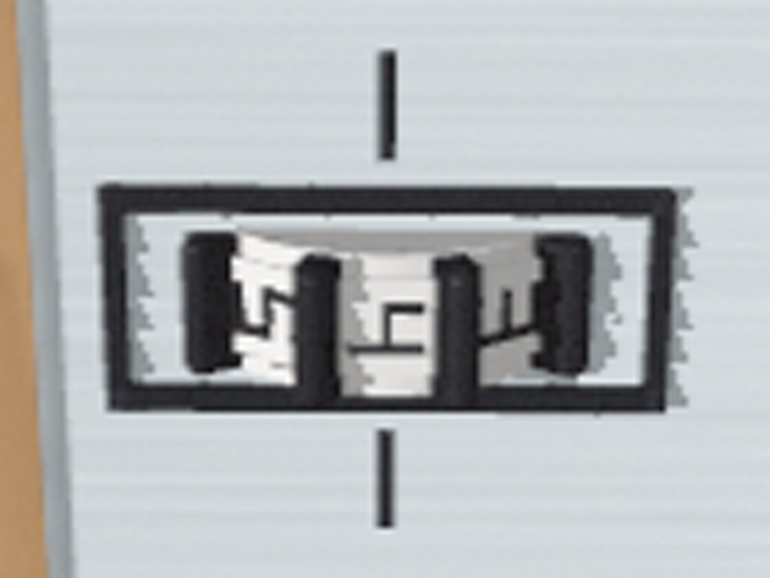

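Digit 4 is now centred between the index lines, so two of the pushes stopped early. It needs two more, done more slowly.

```bash
cat >> h.py <<'E'
def wheel_push2(zt=.117,end=.002):
    z=zt+manip.finger_overhang
    manip.line_to(wp(-.028,z+.03),v=.15); manip.line_to(wp(-.028,z),v=.06); manip.hold(.2)
    r=manip.line_to(wp(end,z),v=.02,until_force=25); print("push",r,pos().round(4),manip.read_state()["contact_force"].round(2))
    p=pos(); manip.line_to([p[0],p[1],z+.03],v=.1); return not r
E
python3 - <<'E'
from h import *
manip.command_gripper(0.0,effort=10)
manip.goto(wp(-.028,.22),down(np.pi/2+CY))
n=0
for i in range(4):
    n+=wheel_push2()
    if n==2: break
manip.line_to(wp(-.04,.24),v=.2); 
manip.goto([*(W+.03*np.array([-CX[1],CX[0]])),.22],down(CY)); manip.command_gripper(.085); manip.hold(.2)
cal,im=snap("wrist","w6"); u=proj(cal,[*W,.114]); print(u,manip.read_state()["time_s"])
u=u.astype(int); a=im[u[1]-60:u[1]+45,u[0]-70:u[0]+70,::-1]
cv2.imwrite("pics/w6b.png",cv2.resize(a,None,fx=5.5,fy=5.5,interpolation=cv2.INTER_CUBIC))
E
```

```text
push True [0.4378 0.313  0.1246] [-0.43  0.58  1.02]
push True [0.4376 0.313  0.1246] [-1.9   0.52  1.22]
push True [0.4377 0.313  0.1246] [-0.91  0.45  0.16]
push True [0.438  0.313  0.1247] [-2.17  0.12  0.85]
[279.68251671 238.65000581] 82.9583
```

View pics/w6b.png

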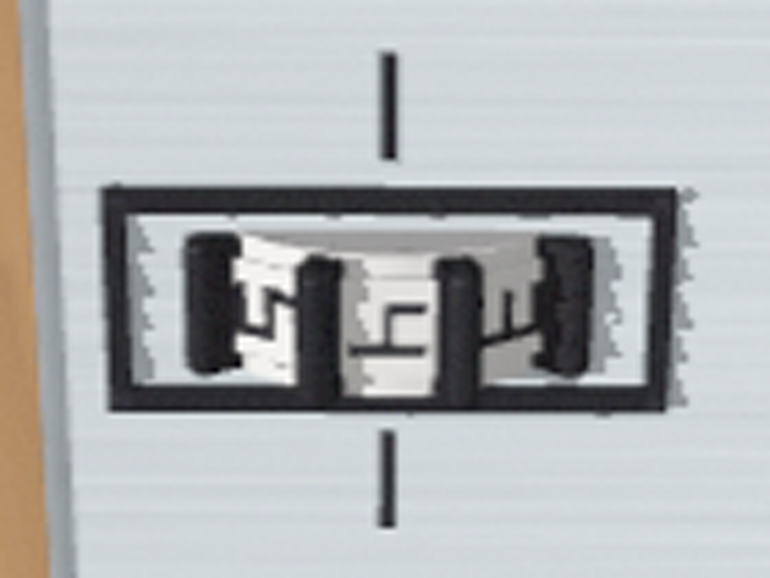

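```bash
cat > wl.py <<'E'
from h import *
manip.command_gripper(0.0,effort=10)
manip.goto(wp(-.028,.22),down(np.pi/2+CY))
z=.117+manip.finger_overhang
n=0
for i in range(3):
    manip.line_to(wp(-.028,z+.03),v=.15); manip.line_to(wp(-.028,z),v=.08)
    if manip.line_to(wp(.002,z),v=.04,until_force=25):
        print("trip",pos().round(4)); r=manip.line_to(wp(.002,z),v=.04,until_force=50)
        if r: r=manip.line_to(wp(.002,z),v=.04,until_force=50)
    else: r=False
    p=pos(); print("end",r,p.round(4)); n+=not r
    manip.line_to([p[0],p[1],z+.03],v=.1)
    if n==2: break
manip.line_to(wp(-.04,.24),v=.2)
Y=np.array([-CX[1],CX[0]])
S=W+.125*CX
o=np.zeros((600,790,3),np.uint8)
def look(name,tgt,z,yaw,x0,y0,w,h,fx):
    Yv=np.array([-np.sin(yaw),np.cos(yaw)])
    manip.goto([*(np.array(tgt)+.03*Yv),.22],down(yaw)); manip.hold(.2)
    cal,im=snap("wrist",name); u=proj(cal,[*tgt,z]).round().astype(int); print(name,u, "crop origin",u-[w//2,h//2],"at",x0,y0,fx)
    a=im[u[1]-h//2:u[1]-h//2+h,u[0]-w//2:u[0]-w//2+w,::-1]
    a=cv2.resize(a,None,fx=fx,fy=fx,interpolation=cv2.INTER_CUBIC); o[y0:y0+a.shape[0],x0:x0+a.shape[1]]=a
manip.goto([*(W+.03*Y),.22],down(CY)); manip.command_gripper(.085)
look("w7",W,.114,CY,0,0,130,75,3)
look("b7",S,.128,CY,395,0,65,60,6)
look("k7",(.503,.462),.079,.1,395,0+360,65,40,6)
# whole context top, console+kiln
cv2.imwrite("pics/m7.png",o); print(manip.read_state()["time_s"])
E
python3 wl.py
```

```text
trip [0.4383 0.3131 0.1251]
end False [0.4608 0.3102 0.124 ]
end False [0.461  0.3105 0.1247]
w7 [280 239] crop origin [215 202] at 0 0 3
b7 [281 245] crop origin [249 215] at 395 0 6
k7 [279 223] crop origin [247 203] at 395 360 6
96.425
```

View pics/m7.png

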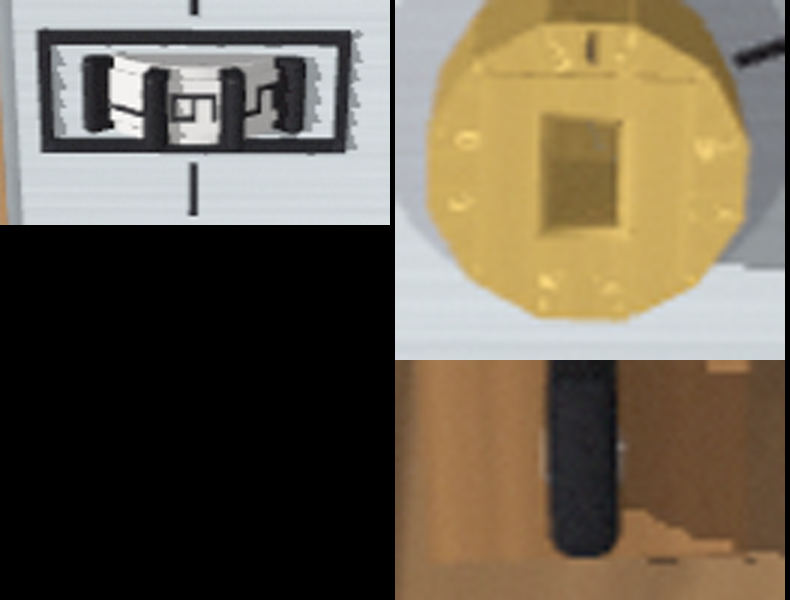

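Run:
```python
from h import *
im=cv2.imread("pics/k7.png"); c=dict(np.load("pics/k7.npz"))
g=im.max(2); m=(g<60).astype(np.uint8); m[:150]=0; m[260:]=0
n,l,st,ce=cv2.connectedComponentsWithStats(m)
i=[i for i in range(1,n) if st[i,0]<=279<=st[i,0]+st[i,2] and st[i,4]>150]; print([(st[k],ce[k]) for k in i])
def box(xy,yaw,zlo=.045,zhi=.079):
    R=np.array([[np.cos(yaw),-np.sin(yaw)],[np.sin(yaw),np.cos(yaw)]])
    P=np.array([proj(c,[*(np.array(xy)+R@[a,b]),z]) for a in(-.006,.006) for b in (-.016,.016) for z in (zlo,zhi)])
    return P.min(0).round(1),P.max(0).round(1)
print(box((.503,.462),.1))
col=g[150:260,276:282].min(1); print(col.tolist())
cb=dict(np.load("pics/b7.npz"))
for a in (582,584,586): print("slot",ray(cb,(249+(a-395+.5)/6-.5,215+(174+.5)/6-.5),.128))
print("key top mid u", ray(c,(247+(584-395+.5)/6-.5,225),.079))
```

```text
[(array([273, 199,  11,  37, 385], dtype=int32), array([278.07792208, 216.85974026]))]
(array([272.4, 198.5]), array([284.8, 238.5]))
[145, 145, 143, 144, 145, 144, 144, 145, 143, 145, 146, 144, 145, 145, 145, 145, 144, 146, 146, 144, 144, 146, 146, 145, 147, 146, 131, 110, 109, 109, 106, 102, 101, 110, 136, 139, 140, 140, 138, 139, 138, 138, 139, 138, 138, 140, 138, 137, 92, 29, 21, 26, 22, 24, 23, 20, 29, 36, 35, 31, 33, 33, 33, 35, 33, 35, 36, 35, 34, 36, 34, 36, 32, 31, 34, 36, 36, 30, 37, 33, 34, 34, 34, 35, 32, 39, 145, 148, 147, 146, 146, 146, 145, 144, 145, 144, 143, 143, 144, 143, 141, 142, 143, 143, 143, 141, 139, 139, 139, 140]
slot [0.5842074  0.29719807 0.128     ]
slot [0.58448356 0.29716542 0.128     ]
slot [0.58475971 0.29713277 0.128     ]
key top mid u [0.50263349 0.46016276 0.079     ]
```

```bash
cat > key.py <<'E'
from h import *
manip.command_gripper(.05)
k=[.503,.4632]
manip.goto([*k,.16],down(.1)); manip.line_to([*k,.055],v=.1)
manip.command_gripper(0.0,effort=40); print("grip",manip.read_state()["grip_width"])
manip.line_to([*k,.13],v=.08)
print("grip",manip.read_state()["grip_width"])
s=np.array([.5845,.2970]); yaw=CY-.04
manip.line_to([*k,.24],v=.2); manip.line_to([*s,.24],v=.2,attitude=down(yaw)); manip.line_to([*s,.175],v=.1); manip.hold(.2)
cal,im=snap("wrist","k8")
X=np.array([np.cos(yaw),np.sin(yaw)]); Yv=np.array([-X[1],X[0]])
ok=False
for a,b in [(0,0),(0,-1.2),(0,1.2),(1.2,0),(-1.2,0),(1.2,-1.2),(-1.2,-1.2),(1.2,1.2),(-1.2,1.2),(0,-2.4),(0,2.4)]:
    q=s+(a*X+b*Yv)*1e-3
    manip.line_to([*q,.175],v=.05)
    r=manip.line_to([*q,.141],v=.025,until_force=8); p=pos(); print((a,b),r,p.round(4))
    if p[2]<.148: ok=True; break
print(ok,manip.read_state()["contact_force"],manip.read_state()["moment"],manip.read_state()["time_s"])
E
python3 key.py
```

```text
grip 0.0118488669036263
grip 0.012038815007584532
(0, 0) True [0.5844 0.297  0.143 ]
True [-0.49315489  0.82451148  5.53408079] [-0.09431444  0.18765839 -0.01427441] 104.8
```

Run:
```python
from h import *
p=pos(); y=CY-.04
m0=manip.read_state()["moment"][2]
while y>CY-1.22-.25:
    y-=.06; manip.goto([p[0],p[1],.143],down(y)); 
    s=manip.read_state(); Q=s["ee_rot"]; T=Rn.from_quat([*Q[1:],Q[0]]).as_matrix()
    print(round(y-CY,3),np.arctan2(T[1,0],T[0,0]).round(3),np.round(s["moment"][2]-m0,3),s["contact_force"].round(1),s["tool_pos"].round(4))
    if abs(s["moment"][2]-m0)>.45 : break
print(s["time_s"])
```

```text
-0.1 -0.219 -0.01 [-0.   0.5  1.5] [0.5845 0.2969 0.143 ]
-0.16 -0.278 0.037 [-0.8 -0.3  1.3] [0.5844 0.2969 0.143 ]
-0.22 -0.337 0.037 [-0.1 -1.1  1.4] [0.5845 0.2968 0.143 ]
-0.28 -0.397 0.004 [-0.  -1.   1.7] [0.5844 0.2968 0.143 ]
-0.34 -0.457 0.035 [-0.3 -1.5  2.3] [0.5845 0.2968 0.143 ]
-0.4 -0.517 0.058 [ 0.1 -1.6  2.1] [0.5844 0.2969 0.143 ]
-0.46 -0.577 0.026 [-0.6 -2.1  2.2] [0.5844 0.2969 0.143 ]
-0.52 -0.637 0.036 [ 0.6 -1.9  1.6] [0.5844 0.2969 0.143 ]
-0.58 -0.697 0.096 [ 0.4 -1.7  3.2] [0.5844 0.2969 0.143 ]
-0.64 -0.757 0.024 [-1.  -3.6  1.7] [0.5843 0.297  0.143 ]
-0.7 -0.817 0.067 [-0.1 -2.4  2.2] [0.5843 0.297  0.143 ]
-0.76 -0.877 0.008 [-0.2 -1.8  2.9] [0.5843 0.297  0.143 ]
-0.82 -0.937 0.021 [-2.2 -1.6  2.3] [0.5843 0.297  0.143 ]
-0.88 -0.997 0.074 [-2. -1.  2.] [0.5843 0.297  0.143 ]
-0.94 -1.057 0.035 [-2.1 -1.6  2.8] [0.5843 0.297  0.143 ]
-1.0 -1.117 0.082 [-1.6 -1.5  2.3] [0.5843 0.2971 0.143 ]
-1.06 -1.177 0.065 [-2.2  0.6  3.9] [0.5843 0.2971 0.143 ]
-1.12 -1.237 0.084 [-1.6 -0.   2.8] [0.5843 0.2971 0.143 ]
-1.18 -1.297 0.053 [-2.   0.1  2.9] [0.5843 0.2971 0.143 ]
-1.24 -1.357 -0.008 [-2.9 -0.   3. ] [0.5843 0.2971 0.143 ]
-1.3 -1.417 0.038 [-2.7  1.   3.1] [0.5843 0.2972 0.143 ]
-1.36 -1.477 0.023 [-2.5  0.5  1.7] [0.5843 0.2972 0.143 ]
-1.42 -1.537 0.087 [-3.3  2.   2.6] [0.5843 0.2972 0.143 ]
-1.48 -1.597 0.231 [-3.5  2.9  2.6] [0.5842 0.2972 0.143 ]
110.8
```

Run:
```python
from h import *
p=pos(); y=CY-1.48
for i in range(4):
    y-=.04; manip.goto([p[0],p[1],.143],down(y)); m=manip.read_state()["moment"][2]; print(round(y-CY,2),m)
    if m>.45: break
manip.line_to([p[0],p[1],.140],v=.02,until_force=8); print(pos())
manip.command_gripper(.05); manip.line_to([p[0],p[1],.24],v=.1)
b=np.array([p[0],p[1]]); manip.command_gripper(.085)
manip.goto([*(b+.03*np.array([-CX[1],CX[0]])),.25],down(CY)); manip.hold(.2)
cal,im=snap("wrist","k9"); u=proj(cal,[*b,.16]).astype(int); v=proj(cal,[*W,.114]).astype(int); print(u,v)
manip.line_to([.42,.2,.32],v=.25); _,t=snap("top","t9"); print(manip.read_state()["time_s"])
o=np.zeros((600,800,3),np.uint8)
a=cv2.resize(im[u[1]-45:u[1]+45,u[0]-45:u[0]+45,::-1],(400,400),interpolation=cv2.INTER_CUBIC); o[:400,:400]=a
a=cv2.resize(im[v[1]-30:v[1]+30,v[0]-60:v[0]+60,::-1],(400,200),interpolation=cv2.INTER_CUBIC); o[400:,:400]=a
a=cv2.resize(t[20:320,100:300,::-1],(400,600),interpolation=cv2.INTER_CUBIC); o[:,400:]=a
cv2.imwrite("pics/m9.png",o)
```

```text
-1.52 0.4931391948657264
[0.5841384  0.29737992 0.14296498]
[279 245] [151 228]
116.6083
```

View pics/m9.png

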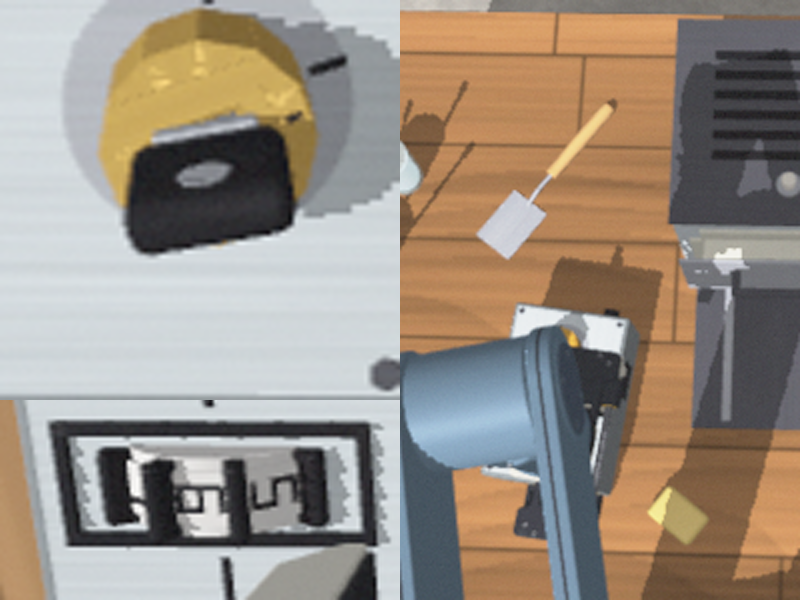

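Run:
```python
from h import *
print(manip.read_state()["contact_force"]); print(manip.finish_job())
```

```text
[0.03711776 0.54351165 0.50151656]
the job is handed in; nothing more can be done
None
```

I loaded the kiln, shut it, set it to 6, started it with the key, and handed the job in at about 117 s of the 210 s allowed. No verdict was reported.

- **Cups:** Three cups were on the board. I placed all three upright on the hearth and confirmed it in the top camera picture before closing. I could not see inside the kiln after it shut, so any later shift of a cup is unchecked.
- **Kiln:** I pushed the car until it hit a hard stop and repeated the push more firmly. Both pushes stopped at the same point, and the top camera showed about 0.225 m of door travel.
- **Programme wheel:** It started at 1 and reads 6 between the index lines. Six pushes stopped early when a contact spike tripped my force limit; I spotted the shortfall in the pictures and made it up. The last picture still showed 6.
- **Key:** It went fully into the switch on the first try. I turned it clockwise until the torque rose sharply (0.49 N m), and the gripper had turned 1.52 rad by then. In the last picture the key is in the switch at about 1.4 rad. That is 1.22 plus the key's own play, and the barrel mark looks about 1.2 rad from off; both angles are read by eye.
- **Bystanders:** The sponge looked undisturbed in the last picture. The bowl and the brush next to the kiln were last seen in place before I closed the car. I kept the arm clear of all three throughout.

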